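# Unlock the mixer's tube block and hold it up off its heating seat

### The job

Throw the block mixer's clamp lever from the locked notch on the left (closed padlock sign) right over into the release notch on the right (open padlock sign). Then lift the loaded tube block by its handle off its seat, at least 10 cm, keeping it level with its tubes in place and without disturbing the things standing round about. Finish while still holding it steady and level in the air above the mixer, so that the seat beneath can be wiped: do not put it down or let go.

Things in the scene. Friction and masses are not known exactly. Their poses are not given: they have to be found in the camera images.
- mixer: block mixer, white instrument 204 (x) x 244 (y) x 70 mm high, fixed to the worktop. Origin: centre of its underside; its -x side is the front (display, keys, dial), within 15 degrees of facing the robot, z up. On its flat top: lever quadrant in front, seat with tube block behind. A steel clamp tongue on each flank of the seat holds the block's flange down until the lever swings both clear
- mixer_seat (a point): centre of the top face of the aluminium seat, 75 mm above the worktop, at x = +35 mm, y = 0 of the mixer; axes as the mixer's. Corner lugs 6 mm high round the seat keep the block in place, with 1.5 mm play
- lever (a joint): clamp lever on an upright pivot. 0 = left notch, locked (points to the mixer's front, 0.6 rad towards its left, +y); 1.2 = right notch, release (0.6 rad towards its right), end of travel; grows counter-clockwise from above. A spring roller rides over a hump between: 5 to 10 N at the knob to leave a notch, less on the way; over the last 0.1 rad it snaps into the notch and stays
- lever_knob (a point): middle of the lever's upright black grip knob, 16 mm in diameter, 32 mm tall, 117 mm above the worktop, 17 mm below its top; it turns with the lever, 78 mm from the pivot axis. The knob's foot and the flat lever arm lie 22 mm and more below this point. Free on all sides
- lever_pivot (a point): point on the lever's upright pivot axis, at the height of lever_knob; at x = -45 mm, y = 0 of the mixer
- tube_block: aluminium tube block 96 x 116 x 40 mm with a 6 mm foot flange 110 x 134 mm, 0.4 to 0.6 kg, loose on the seat, axes along the mixer's. Two rows of four holes; five clear screw-cap tubes stand in them, caps up to 55 mm above the block's underside. Origin: centre of its underside; z up
- block_handle (a point): middle of the block's handle, a black bar 13 mm thick (x of the block), 92 mm long (y), 18 mm high on two steel posts 72 mm apart; 87 mm above the block's underside, over its centre of mass (within 2 mm), 32 mm above the tube caps; axes as the block's
- tube_1: clear screw-cap sample tube, 12 mm cap, 41 mm tall, standing loose in a hole of the block with its foot 14 mm above the block's underside. Origin: centre of its foot
- tube_2: as tube_1, in another hole
- tube_3: as tube_1, in another hole
- tube_4: as tube_1, in another hole
- tube_5: as tube_1, in another hole
- petri_dish: bystander: petri dish, 56 mm across, 15 mm high, lying on the worktop to the right of the mixer. Origin: centre of its underside
- bottle: bystander: white reagent bottle, 50 mm in diameter, 115 mm tall, standing to the left of the mixer. Origin: centre of its underside
- pen: bystander: marker pen 132 mm long, 13 mm thick, lying to the left near the front edge. Origin: centre of its underside
- beaker: bystander: translucent plastic beaker, 75 mm across, 93 mm tall, standing to the right of the mixer. Origin: centre of its underside

How it is judged:
By the outcome, as a careful person would: the job done as asked, in the order asked, and still so for the second after the job is handed in, while the arm keeps its last pose, push and grip.
It also fails if it takes over 45 s, if anything falls off the work surface, if the arm or the gripper's body presses on something with over 40 N, if the wrist force passes 120 N, or if a joint passes its speed limit or range.

### The arm

A 6-joint arm with a two-finger parallel gripper is mounted at the origin on a cart in front of the work surface, level with it; the furniture and walls round the work are solid. World frame = base frame: x ahead of the robot, y to its left, z up, the work surface at z = 0. Lengths are in m, angles in rad, forces in N, time in s.
With the tool pointing down it reaches from about 0.425 to 0.95 m from the base axis. Payload 3.5 kg.
Tool frame: the origin (TCP) lies midway between the tips of the shut fingers; the grasp point (between the pads) lies 19 mm behind it (ctrl.pinch_z is the distance from the TCP to the grasp point, in m); z points along the fingers, y is the line along which they close (so a half turn about z gives the same grasp; the last joint's range is limited). The gripper opens to 85 mm and grips with 20 to 120 N. Pads are 22 mm wide; open, the fingers measure 114 mm over their backs; the gripper's body (76 mm by 85 mm) begins 54 mm behind the grasp point. The pads swing forward as they close: fully open they stand 13 mm farther back than shut.
Start: joints at [1.044, 0.286, 1.577, -0, 1.279, -0.15], TCP at [0.248, 0.628, 0.231] pointing down, gripper open.
Joint ranges: [-2.77, 2.77], [-0.9, 2.22], [0.21, 2.48], [-1.53, 4.67], [0.24, 2.81], [-2.84, 2.84]. Speed limits (rad/s): [2.79, 2.79, 3.14, 3.14, 3.14, 3.14].

### API

Orientations are given as a unit quaternion [x, y, z, w].
In Python, from plant import get_state, viewer, sign_off, ctrl gives the robot as it stands. The module is installed in compiled form; this text tells all that it offers.
- The arm moves only by the shell command python3 -m handwheel 'ROWS' [FORCE]. ROWS is JSON, a list that holds one entry, the list of rows, each a list of 5 numbers: the finger opening in m, from 0 to 0.0854, then the shift along the tool's x, y, z in m, then the turn about the tool's z in degrees. In form: [[[claw, x, y, z, spin], ...]]. A call has 1 to 12 rows; each row shifts and turns the commanded pose from where the row before left it, along the tool's axes as they then stand; what a row does not reach is not made up. A row lasts 1/12 s, in which the tool goes at most 41.7 mm and 7.16 degrees, less where a joint would pass 70% of its speed; a pose out of reach is approached as far as the arm can. A call is refused whole if a number of a shift passes 0.0417 or a number of a turn 7.16, either way. A call with a gripper value outside its range is refused whole. The fingers move at their own pace and stop on an object; FORCE is the grip in N (left out, the last holds). Time passes only in rows, so rows that do not move let the fingers close. It gives the time, the measured TCP pose, the force, the opening and the grip force at its end, in the units of the state.
- get_state(): the state, without advancing time (a new reading comes with each control period).
- viewer.read_camera(name): name is "side" or "top"; returns the picture (480x640x3 uint8, blue, green, red); there is no depth.
- viewer.camera_params(name): a dict with "fov_y" (degrees; the focal length in pixels is half the picture's height over the tangent of half this angle, whatever the lens; pixels are square), "cx", "cy" (the principal point, pixels), "k1" (the pictures are not rectified: a ray, as slopes to the right and down, at radius r is drawn at 1 + k1 r^2 times it, then the intrinsics apply), "xyz" and "attitude" of the camera in the world. Camera axes: x right, y up, looking along -z (the intrinsics and any distortion apply to the point x, -y, -z); pixel columns grow to the right and rows downward; lengths in m; the calibration is good to about 2 mm. A picture is of the moment at which its call begins. camera_params takes no time and is no camera call.
- sign_off(): hands the job in; it is judged then, once.
Trained networks look in the newest picture that a camera, given by its name, has taken for a name from the list of things; names that differ only in an ending like _2 or _b are one class to them, and where a whole thing is asked for, a point or a joint stands for the part that bears it (a point fixed in the world has none). Each returns a list of dicts, best first, with "confidence" (0 to 1); they miss things now and then, are a little off and sometimes report something else, mostly with a low value. They report only what shows in the picture. A call takes as long as a camera call.
- viewer.look_for(camera, name): "extent" ([left, top, width, height] as shares, 0 to 1, of the picture: columns of its width, rows of its height, round what is visible of it).
- viewer.outline_of(camera, name): "mask" (480x640 bool, what is visible of it) and "extent" ([left, top, width, height] as shares, 0 to 1, of the picture: columns of its width, rows of its height, round what is visible of it).
- viewer.pinpoint(camera, name): "xy" ([column, row] as shares, 0 to 1, of the picture: columns of its width, rows of its height: a listed point, or the origin of a listed thing).
The state is a dict: "time": time; "qpos": joint angles; "dq": joint speeds; "joint_efforts": joint torques, N m; "eef_pos": TCP position; "tcp_rot": TCP orientation; "contact_force": force on the tool from outside, world axes, zero at the start; "wrist_torque": the same for the moment, N m; "opening": opening from 0.0 (shut) to 1.0 (fully open); "finger_force": force on a finger pad.
Only numpy, scipy, OpenCV 4.12 (cv2) and the standard library are available. Lean on these libraries where they do the work, as an engineer would, in place of code of your own. Each camera call takes 0.05 s, during which the arm holds its last target. There are 200 camera calls.

## Working session

There is one attempt and no reset: what is moved stays moved. The work goes in short steps, Python scripts to look and compute and a shell command to move; the robot and the scene stay as the last step left them, time stands still between calls to the robot, and variables do not carry over. Pictures are saved under pics/ and viewed, at most 10 in all, crops included, and the job is handed in when it is done.

```bash
mkdir -p pics
cat > h.py <<'E'
import numpy as np, cv2
from scipy.spatial.transform import Rotation as R
from plant import get_state, viewer, ctrl
def ray(cam,xy):
    p=viewer.camera_params(cam); f=240/np.tan(np.radians(p["fov_y"])/2)
    K=np.array([[f,0,p["cx"]],[0,f,p["cy"]],[0,0,1]])
    s=cv2.undistortPoints(np.array([[[xy[0]*640,xy[1]*480]]],float),K,np.array([p["k1"],0,0,0.]))[0,0]
    d=R.from_quat(p["attitude"]).apply([s[0],-s[1],-1]); return np.array(p["xyz"]),d
def at_z(cam,xy,z):
    o,d=ray(cam,xy); return o+d*(z-o[2])/d[2]
def tri(a,b):
    (o1,d1),(o2,d2)=a,b; d1=d1/np.linalg.norm(d1); d2=d2/np.linalg.norm(d2)
    t=np.linalg.lstsq(np.c_[d1,-d2],o2-o1,rcond=None)[0]
    p,q=o1+d1*t[0],o2+d2*t[1]; return (p+q)/2,np.linalg.norm(p-q)
E
python3 - <<'E'
from h import *
for c in("top","side"):
    im=viewer.read_camera(c); cv2.imwrite(f"pics/{c}0.png",im); print(c,viewer.camera_params(c))
H=dict(lever_knob=.117,lever_pivot=.117,mixer_seat=.075,block_handle=.162,mixer=0,tube_block=.075,petri_dish=0,bottle=0,pen=0,beaker=0)
for n,z in H.items():
    r={c:viewer.pinpoint(c,n) for c in("top","side")}
    for c in r:
        for d in r[c][:2]: print(n,c,round(d["confidence"],2),(np.array(d["xy"])*[640,480]).round(),at_z(c,d["xy"],z).round(4))
    if r["top"] and r["side"]: print("   tri",*[np.round(v,4) for v in tri(ray("top",r["top"][0]["xy"]),ray("side",r["side"][0]["xy"]))])
s=get_state(); print(s, ctrl.pinch_z)
E
```

```text
top {'fov_y': 50.719338107085434, 'cx': 318.0940999368631, 'cy': 244.2015636406906, 'k1': -0.12991245944471747, 'xyz': array([0.32538191, 0.15194963, 1.23400803]), 'attitude': array([-0.07020065,  0.07389779,  0.70567754, -0.70116346])}
side {'fov_y': 52.71061909152937, 'cx': 319.5311115736951, 'cy': 238.95848243497858, 'k1': -0.08432231067414118, 'xyz': array([0.36875026, 0.95487571, 0.80921325]), 'attitude': array([-0.05165158,  0.42698449,  0.89568988, -0.11294243])}
lever_knob top 0.87 [265. 293.] [0.4462 0.2625 0.117 ]
lever_knob side 0.74 [318. 268.] [0.5563 0.2211 0.117 ]
lever_knob side 0.68 [367. 288.] [0.4449 0.2554 0.117 ]
   tri [0.4926 0.2659 0.1598] 0.1025
lever_pivot top 0.53 [279. 265.] [0.5105 0.2323 0.117 ]
lever_pivot side 0.78 [339. 276.] [0.5081 0.2344 0.117 ]
   tri [0.5096 0.2324 0.1152] 0.0023
mixer_seat top 0.74 [472. 281.] [ 0.4754 -0.2134  0.075 ]
mixer_seat top 0.64 [263. 246.] [0.5606 0.2741 0.075 ]
mixer_seat side 0.34 [317. 308.] [0.5383 0.296  0.075 ]
   tri [ 0.6584 -0.468  -0.7676] 0.149
block_handle top 0.87 [278. 226.] [0.589  0.2335 0.162 ]
block_
[... 1114 characters left out ...]
ime': 1.1, 'qpos': array([ 1.04400387e+00,  2.86264925e-01,  1.57672554e+00,  1.13014555e-05,
        1.27858555e+00, -1.50020367e-01]), 'dq': array([-0.00083247, -0.00123182,  0.00146083, -0.0018706 , -0.00107883,
        0.001981  ]), 'joint_efforts': array([ 4.90079619e-04, -4.05968392e+01, -2.92940980e+01, -1.30083754e-04,
        6.07327929e-04,  8.58677652e-06]), 'eef_pos': array([0.24831882, 0.6276423 , 0.23133442]), 'tcp_rot': array([ 1.87275339e-01,  9.82307461e-01,  9.64258046e-06, -2.34289544e-06]), 'contact_force': array([0.20234065, 0.31563629, 0.99741742]), 'wrist_torque': array([ 0.058991  , -0.03815395,  0.02173583]), 'finger_force': 0.0, 'opening': 1.0002995872154476} 0.0187
```

Run:
```python
import cv2
a=cv2.imread("pics/top0.png")[180:330,180:380];b=cv2.imread("pics/side0.png")[200:350,220:420]
cv2.imwrite("pics/c0.png",cv2.vconcat([cv2.resize(x,(800,600))[:, :] for x in(a,b)])[:1200])
cv2.imwrite("pics/c0.png",cv2.hconcat([cv2.resize(x,(400,300),interpolation=cv2.INTER_CUBIC) for x in(a,b)]))
```

```text
(no output)
```

View pics/c0.png

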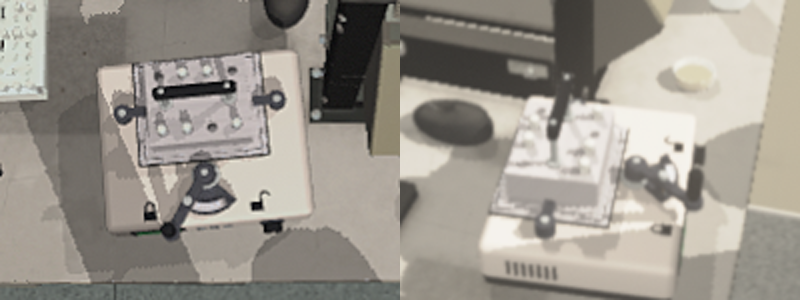

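View pics/side0.png

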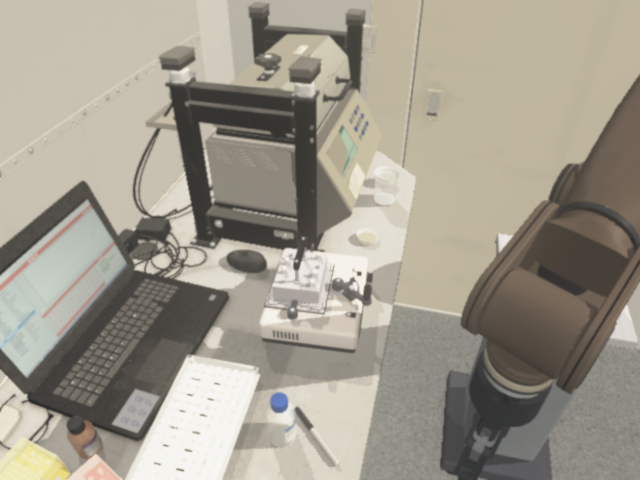

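The crops show the mixer with the lever at left: knob top at about (264,295) in top and (367,284) in side. The black handle bar runs from (258,226) to (298,223) in top, with a slight yaw. The side detection at (318,268) for the knob is false, since it is a clamp or block part. I'll measure the yaw from the edges next.

Run:
```python
from h import *
P=lambda x,y,z:at_z("top",(x/640,y/480),z)[:2]
c=[P(228.5,214,.07),P(327.5,206,.07),P(336,287,.07),P(232.5,295.5,.07)]
print(np.round(c,4),np.mean(c,0),[np.linalg.norm(c[i]-c[i-1]).round(3) for i in range(4)])
y=lambda a,b:np.degrees(np.arctan2(*(a-b)[::-1]))
print("yaw",y(c[0],c[3]),y(c[1],c[2]),y(c[0],c[1])-90,y(c[3],c[2])-90)
h=[P(258.5,226,.168),P(298,223,.168)];print(np.round(h,4),np.mean(h,0),y(h[0],h[1])-90, np.linalg.norm(h[0]-h[1]))
k=P(264,294.5,.134); print(k)
for n in("mixer","block_handle","tube_block"):
    viewer.read_camera("top")
    for d in viewer.outline_of("top",n)[:1]:
        m=d["mask"].astype(np.uint8); pts=cv2.findNonZero(m); print(n,d["confidence"],cv2.minAreaRect(pts))
top=viewer.read_camera("top")
# black bar by threshold in handle area
for n in("block_handle","lever_knob","lever_pivot"):
  for c in("top","side"):
    L=[]
    for i in range(3):
        viewer.read_camera(c); L+= [ (np.array(d["xy"])*[640,480]).round(1).tolist() for d in viewer.pinpoint(c,n)]
    print(n,c,L)
g=cv2.cvtColor(top,cv2.COLOR_BGR2GRAY)[215:236,250:306]; n,l,s,ce=cv2.connectedComponentsWithStats((g<55).astype(np.uint8)); print(s,ce+[250,215])
i=1+np.argmax(s[1:,4]); print(cv2.fitLine(cv2.findNonZero((l==i).astype(np.uint8)),cv2.DIST_L2,0,.01,.01).ravel())
```

```text
[[0.6412 0.3583]
 [0.6593 0.1219]
 [0.4651 0.1043]
 [0.4466 0.3435]] [0.55305239 0.23198756] [np.float64(0.195), np.float64(0.237), np.float64(0.195), np.float64(0.24)]
yaw 4.343961285902117 5.171768853964495 4.385446412033886 4.442891864763581
[[0.5871 0.2746]
 [0.5933 0.1888]] [0.59020993 0.23170735] 4.095787430333161 0.08594429751839014
[0.44188838 0.26399788]
mixer 0.61 ((281.9617919921875, 252.98431396484375), (91.26847076416016, 104.52845001220703), 85.76361083984375)
block_handle 0.91 ((279.6058349609375, 232.87644958496094), (48.62557601928711, 57.52237319946289), 85.60128784179688)
tube_block 0.89 ((279.4207763671875, 233.20791625976562), (49.25434112548828, 57.712158203125), 84.2894058227539)
block_handle top [[275.6, 225.7], [281.6, 238.8], [274.9, 223.9], [275.2, 224.3]]
block_handle side [[303.2, 251.1], [300.7, 251.5], [301.9, 251.1]]
lever_knob top [[265.1, 295.6], [262.4, 295.2], [281.4, 263.9], [265.1, 290.5], [284.3, 254.6], [270.8, 220.7]]
lever_knob side [[367.3, 288.5], [370.5, 288.9], [366.9, 289.6]]
lever_pivot top [[281.8, 263.1], [281.4, 264.6], [281.3, 261.8]]
lever_pivot side [[338.9, 274.1], [298.4, 251.2], [339.0, 275.3], [341.8, 274.9], [382.6, 199.2]]
[[  0   0  56  21 955]
 [  6   5  42  10 219]
 [  2  19   1   2   2]] [[277.80732984 225.04293194]
 [276.39269406 224.7260274 ]
 [252.         234.5       ]]
[ 0.995475   -0.09502356 26.392694    9.7260275 ]
```

```bash
python3 -m handwheel '[[[0.04,-0.026,-0.022,0,0],[0.04,-0.026,-0.022,0,0],[0.04,-0.026,-0.022,0,0],[0.04,-0.026,-0.022,0,0],[0.04,-0.026,-0.022,0,0],[0.04,-0.026,-0.022,0,0],[0.04,-0.026,-0.022,0,0],[0.04,-0.026,-0.022,0,0],[0.04,-0.026,-0.022,0,0],[0.04,-0.026,-0.022,0,0],[0.04,-0.026,-0.022,0,4],[0.04,-0.026,-0.022,0,4]]]' 40
cat >> h.py <<'E'
def go(x,y,z=None,yaw=None):
    """tool-frame shift to a world TCP target, and spin (deg) to a world yaw of tool y"""
    s=get_state(); r=R.from_quat(s["tcp_rot"]); p=s["eef_pos"]; v=r.apply([0,1,0]); w=np.degrees(np.arctan2(v[1],v[0]))
    d=r.inv().apply(np.array([x,y,p[2] if z is None else z])-p)
    print("t",round(s["time"],2),"pos",p.round(4),"yaw",w.round(2),"shift",d.round(4),"spin",None if yaw is None else round(w-yaw,1),"F",s["contact_force"].round(1),"open",round(s["opening"]*85.4,1),"ff",round(s["finger_force"],1),"q",s["qpos"].round(2))
E
python3 -c "
from h import *; go(.4415,.265,.104,60)"
```

```text
time: 4.25
eef_pos: [0.4399, 0.2649, 0.2317]
tcp_rot: [0.257, 0.966, 0.0, 0.0]
contact_force: [0.5, 0.3, 0.2]
opening: 0.468
finger_force: 0.0
t 4.25 pos [0.4399 0.2649 0.2317] yaw 60.23 shift [-0.0012  0.0008  0.1277] spin 0.2 F [0.5 0.3 0.2] open 40.0 ff 0.0 q [ 0.34 -0.08  1.97 -0.    1.25 -0.71]
```

```bash
python3 -m handwheel '[[[0.04,-0.001,0.001,0.025,0],[0.04,0,0,0.025,0],[0.04,0,0,0.025,0],[0.04,0,0,0.025,0],[0.04,0,0,0.02,0],[0.04,0,0,0.007,0],[0.04,0,0,0,0]]]'
python3 - <<'E'
from h import *; go(.4415,.265,.104,60)
a=viewer.read_camera("top")[220:330,200:340];b=viewer.read_camera("side")[220:330,290:430]
cv2.imwrite("pics/c1.png",cv2.hconcat([cv2.resize(x,(400,314),interpolation=cv2.INTER_CUBIC) for x in(a,b)]))
E
```

```text
time: 4.83
eef_pos: [0.4391, 0.2661, 0.1023]
tcp_rot: [0.255, 0.967, -0.001, -0.002]
contact_force: [0.6, -0.5, -0.4]
opening: 0.469
finger_force: 0.0
t 4.83 pos [0.4391 0.2661 0.1023] yaw 60.41 shift [-0.0027  0.0002 -0.0017] spin 0.4 F [ 0.6 -0.5 -0.4] open 40.1 ff 0.0 q [ 0.35  0.08  2.07 -0.    1.   -0.71]
```

View pics/c1.png

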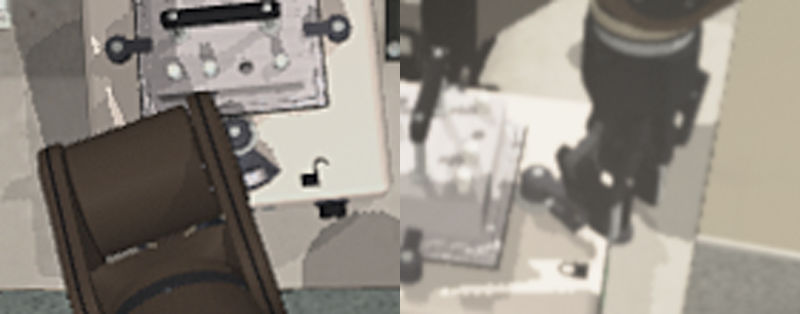

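```bash
python3 -m handwheel '[[[0.01,0,0,0,0],[0.01,0,0,0,0],[0.01,0,0,0,0],[0.01,0,0,0,0],[0.01,0,0,0,0],[0.01,0,0,0,0]]]' 25
python3 - <<'E'
from h import *; go(.4415,.265,.104,60)
# arc plan: follow pivot P radius .078, from 150.1 to 219 deg in 11 rows
P=np.array([.509,.2275]); a0=150.4; 
s=get_state(); p=s["eef_pos"][:2]; v=p-P; print("now rad",np.linalg.norm(v),"ang",np.degrees(np.arctan2(v[1],v[0])))
E
```

```text
time: 5.43
eef_pos: [0.4418, 0.2673, 0.1062]
tcp_rot: [0.255, 0.967, 0.001, 0.001]
contact_force: [-1.7, -0.1, 5.5]
opening: 0.181
finger_force: 25.8
t 5.43 pos [0.4418 0.2673 0.1062] yaw 60.41 shift [-0.0009 -0.0021  0.0022] spin 0.4 F [-1.7 -0.1  5.5] open 15.4 ff 25.8 q [ 0.35  0.08  2.06  0.    1.   -0.71]
now rad 0.0781338361210975 ang 149.37215476859754
```

```bash
python3 -m handwheel '[[[0.01,-0.0005,-0.0085,0,-6.25],[0.01,-0.0005,-0.0085,0,-6.25],[0.01,-0.0005,-0.0085,0,-6.25],[0.01,-0.0005,-0.0085,0,-6.25],[0.01,-0.0005,-0.0085,0,-6.25],[0.01,-0.0005,-0.0085,0,-6.25]]]' 25
python3 - <<'E'
from h import *; go(.448,.178,.104,128.9)
P=np.array([.509,.2275]); s=get_state(); p=s["eef_pos"][:2]; v=p-P; print("now rad",np.linalg.norm(v),"ang",np.degrees(np.arctan2(v[1],v[0])))
E
```

```text
time: 5.93
eef_pos: [0.4327, 0.2185, 0.1063]
tcp_rot: [-0.071, 0.997, 0.002, 0.002]
contact_force: [1.1, 1.9, 5.0]
opening: 0.177
finger_force: 25.8
t 5.93 pos [0.4327 0.2185 0.1063] yaw 98.19 shift [-0.0094 -0.0422  0.0023] spin -30.7 F [1.1 1.9 5. ] open 15.1 ff 25.8 q [ 0.26  0.01  2.14  0.    0.99 -1.46]
now rad 0.07684959699667239 ang -173.25314361427263
```

```bash
python3 -m handwheel '[[[0.01,-0.0005,-0.0085,0,-6.25],[0.01,-0.0005,-0.0085,0,-6.25],[0.01,-0.0005,-0.0085,0,-6.25],[0.01,-0.0005,-0.0085,0,-6.25],[0.01,-0.0005,-0.0087,0,-6.25],[0.01,-0.0002,-0.002,0,0],[0.01,0,0,0,0]]]' 25
python3 - <<'E'
from h import *; go(.448,.178,.104,128.9)
P=np.array([.509,.2275]); s=get_state(); p=s["eef_pos"][:2]; v=p-P; print("now rad",np.linalg.norm(v),"ang",np.degrees(np.arctan2(v[1],v[0])))
E
```

```text
time: 6.52
eef_pos: [0.4503, 0.1775, 0.1062]
tcp_rot: [-0.335, 0.942, 0.001, 0.0]
contact_force: [-4.3, 0.3, 8.7]
opening: 0.172
finger_force: 26.7
t 6.52 pos [0.4503 0.1775 0.1062] yaw 129.16 shift [0.0015 0.0019 0.0022] spin 0.3 F [-4.3  0.3  8.7] open 14.7 ff 26.7 q [ 0.16  0.01  2.14  0.    1.   -2.09]
now rad 0.07710463933823732 ang -139.54675898465467
```

```bash
python3 -m handwheel '[[[0.01,0,-0.004,0,0],[0.01,0,0,0,0],[0.01,0,0,0,0]]]' 25
python3 -c "
from h import *; go(.448,.178,.104,128.9)"
```

```text
time: 6.77
eef_pos: [0.4504, 0.1772, 0.1061]
tcp_rot: [-0.334, 0.942, 0.004, -0.002]
contact_force: [-10.5, 10.2, 12.4]
opening: 0.178
finger_force: 27.6
t 6.77 pos [0.4504 0.1772 0.1061] yaw 129.08 shift [0.0013 0.0021 0.0021] spin 0.2 F [-10.5  10.2  12.4] open 15.2 ff 27.6 q [ 0.16  0.01  2.13  0.01  1.   -2.1 ]
```

```bash
python3 -m handwheel '[[[0.01,0,0.004,0,0],[0.04,0,0,0,0],[0.04,0,0,0,0],[0.04,0,0,0,0],[0.04,0,0,-0.02,0],[0.04,0,0,-0.03,0],[0.04,0,0,-0.03,0],[0.05,0,0,-0.03,7],[0.05,0,0,-0.02,7],[0.05,0,0,0,7],[0.05,0,0,0,7],[0.05,0,0,0,7]]]' 40
python3 -m handwheel '[[[0.05,0,0,0,7],[0.05,0,0,0,7],[0.05,0,0,0,7],[0.05,0,0,0,7],[0.05,0,0,0,7],[0.05,0,0,0,7],[0.05,0,0,0,7],[0.05,0,0,0,7],[0.05,0,0,0,7],[0.05,0,0,0,7],[0.05,0,0,0,7],[0.05,0,0,0,7]]]'
python3 - <<'E'
from h import *; go(.5895,.233,None,4.5)
a=viewer.read_camera("top")[200:320,210:350];b=viewer.read_camera("side")[220:340,250:390]
cv2.imwrite("pics/c2.png",cv2.hconcat([cv2.resize(x,(400,343),interpolation=cv2.INTER_CUBIC) for x in(a,b)]))
for c in("top","side"):
  for n in("block_handle","lever_knob"):
    viewer.read_camera(c); print(c,n,[((np.array(d["xy"])*[640,480]).round(1).tolist(),round(d["confidence"],2),at_z(c,d["xy"],.162 if n[0]=="b" else .117).round(4)) for d in viewer.pinpoint(c,n)])
E
```

```text
time: 7.77
eef_pos: [0.45, 0.177, 0.2345]
tcp_rot: [-0.033, 0.999, 0.0, 0.0]
contact_force: [0.3, -0.0, -0.5]
opening: 0.587
finger_force: 0.0
time: 8.77
eef_pos: [0.4497, 0.1769, 0.2337]
tcp_rot: [0.644, 0.765, -0.0, -0.0]
contact_force: [0.1, 0.3, -0.2]
opening: 0.587
finger_force: 0.0
t 8.77 pos [0.4497 0.1769 0.2337] yaw 9.78 shift [ 0.0315  0.1473 -0.0002] spin 5.3 F [ 0.1  0.3 -0.2] open 50.1 ff 0.0 q [ 0.16 -0.15  2.03 -0.    1.26 -0.01]
top block_handle [([276.5, 225.5], 0.59, array([0.5895, 0.236 , 0.162 ]))]
top lever_knob []
side block_handle [([299.9, 251.9], 0.96, array([0.5915, 0.2321, 0.162 ]))]
side lever_knob [([372.0, 260.0], 0.7, array([0.449 , 0.1687, 0.117 ]))]
```

View pics/c2.png

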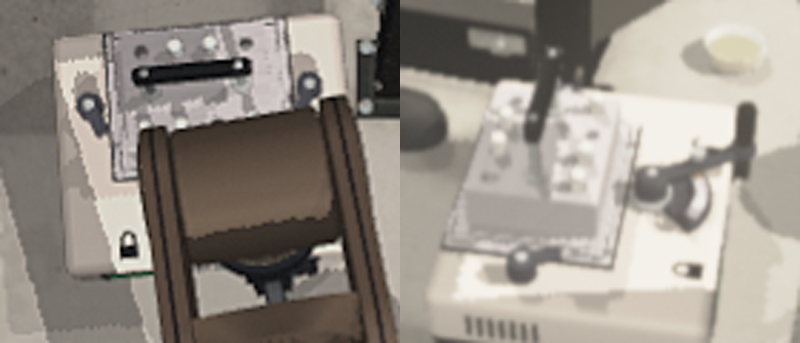

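The lever now points to the open padlock and both clamp tongues have swung clear of the block flange. The handle is at (276,225) in top, which puts it at about (0.590, 0.234). The loaded block is undisturbed.

```bash
python3 -m handwheel '[[[0.05,0.0063,0.0295,0,0],[0.05,0.0063,0.0295,0,0],[0.05,0.0063,0.0295,0,0],[0.05,0.0063,0.0295,0,0],[0.05,0.0063,0.0293,0,0],[0.05,0,0,0,5.3],[0.05,0,0,0,0],[0.05,0,0,0,0]]]' 
python3 -c "
from h import *; go(.59,.2335,.145,4.5)"
```

```text
time: 9.93
eef_pos: [0.589, 0.2343, 0.2338]
tcp_rot: [0.676, 0.737, -0.001, -0.0]
contact_force: [-0.4, 0.0, 0.1]
opening: 0.585
finger_force: 0.0
t 9.93 pos [0.589  0.2343 0.2338] yaw 5.0 shift [-0.0008  0.001   0.0888] spin 0.5 F [-0.4  0.   0.1] open 50.0 ff 0.0 q [ 0.22  0.2   1.68 -0.    1.27  0.13]
```

```bash
python3 -m handwheel '[[[0.05,-0.001,0.001,0.02,0.5],[0.05,0,0,0.02,0],[0.05,0,0,0.02,0],[0.05,0,0,0.015,0],[0.05,0,0,0.01,0],[0.05,0,0,0.003,0],[0.05,0,0,0,0]]]'
python3 - <<'E'
from h import *; go(.59,.2335,.145,4.5)
a=viewer.read_camera("top")[180:300,210:350];b=viewer.read_camera("side")[200:320,240:380]
cv2.imwrite("pics/c3.png",cv2.hconcat([cv2.resize(x,(400,343),interpolation=cv2.INTER_CUBIC) for x in(a,b)]))
E
```

```text
time: 10.52
eef_pos: [0.5896, 0.2331, 0.1459]
tcp_rot: [0.679, 0.734, -0.0, -0.0]
contact_force: [0.5, 0.1, -0.2]
opening: 0.589
finger_force: 0.0
t 10.52 pos [0.5896 0.2331 0.1459] yaw 4.41 shift [0.0003 0.0004 0.0009] spin -0.1 F [ 0.5  0.1 -0.2] open 50.3 ff 0.0 q [ 0.22  0.28  1.75 -0.    1.11  0.14]
```

View pics/c3.png

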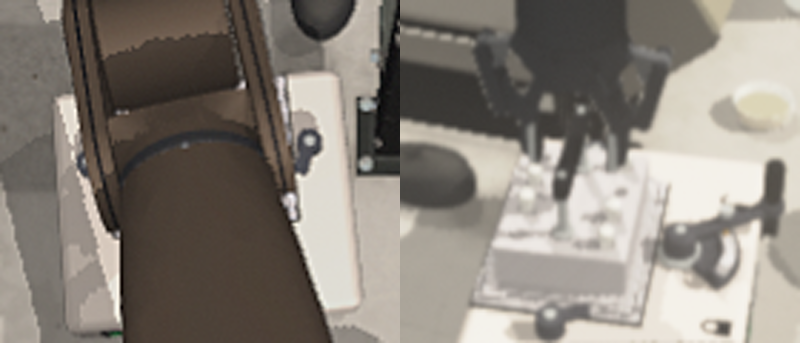

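The side crop shows the fingers on either side of the bar (bar at crop (565,165), fingers at 530 and 612) and clear of the caps. I'll close now, gently first and then firmly.

```bash
python3 -m handwheel '[[[0.005,0,0,0,0],[0.005,0,0,0,0],[0.005,0,0,0,0],[0.005,0,0,0,0],[0.005,0,0,0,0],[0.005,0,0,0,0]]]' 30
python3 -m handwheel '[[[0.005,0,0,0,0],[0.005,0,0,0,0],[0.005,0,0,0,0]]]' 90
python3 -m handwheel '[[[0.005,0,0,-0.002,0],[0.005,0,0,-0.003,0],[0.005,0,0,-0.003,0],[0.005,0,0,-0.004,0],[0.005,0,0,-0.004,0],[0.005,0,0,-0.004,0],[0.005,0,0,0,0]]]'
python3 - <<'E'
from h import *; go(.59,.2335,.27,4.5); print(get_state()["tcp_rot"],get_state()["wrist_torque"])
cv2.imwrite("pics/c4.png",cv2.resize(viewer.read_camera("side")[200:320,240:380],(560,480),interpolation=cv2.INTER_CUBIC))
E
```

```text
time: 11.12
eef_pos: [0.5913, 0.2335, 0.1473]
tcp_rot: [0.68, 0.733, 0.001, 0.001]
contact_force: [2.4, 0.5, 1.6]
opening: 0.144
finger_force: 35.5
time: 11.37
eef_pos: [0.5915, 0.2335, 0.1475]
tcp_rot: [0.68, 0.733, 0.001, 0.001]
contact_force: [3.4, -0.2, 4.8]
opening: 0.131
finger_force: 88.6
time: 11.95
eef_pos: [0.5895, 0.2333, 0.1666]
tcp_rot: [0.68, 0.733, -0.001, -0.001]
contact_force: [0.3, 0.6, -5.0]
opening: 0.132
finger_force: 88.2
t 11.95 pos [0.5895 0.2333 0.1666] yaw 4.34 shift [ 1.000e-04  3.000e-04 -1.034e-01] spin -0.2 F [ 0.3  0.6 -5. ] open 11.3 ff 88.2 q [0.22 0.26 1.74 0.   1.15 0.14]
[ 6.79797950e-01  7.33398696e-01 -8.04392419e-04 -6.73333022e-04] [-0.01223746 -0.06522124 -0.01016509]
```

View pics/c4.png

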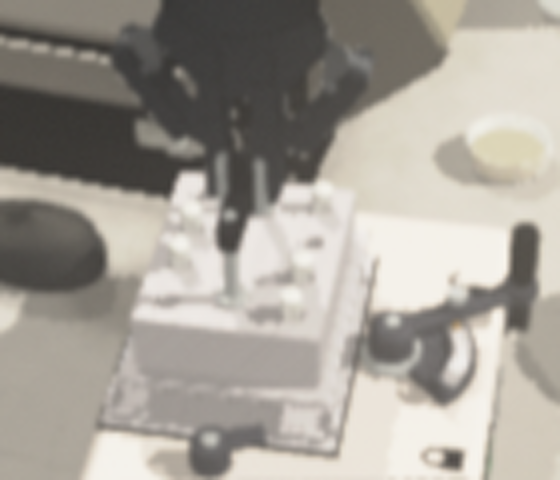

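The block is up about 2 cm and level, carrying about 5 N of weight, with the tubes still in it. I'll keep lifting.

```bash
python3 -m handwheel '[[[0.005,0,0,-0.005,0],[0.005,0,0,-0.009,0],[0.005,0,0,-0.011,0],[0.005,0,0,-0.012,0],[0.005,0,0,-0.013,0],[0.005,0,0,-0.013,0],[0.005,0,0,-0.013,0],[0.005,0,0,-0.012,0],[0.005,0,0,-0.01,0],[0.005,0,0,-0.008,0],[0.005,0,0,-0.004,0],[0.005,0,0,-0.001,0]]]' 
python3 -m handwheel '[[[0.005,0,0,0,0],[0.005,0,0,0,0],[0.005,0,0,0,0],[0.005,0,0,0,0],[0.005,0,0,0,0],[0.005,0,0,0,0]]]'
python3 - <<'E'
from h import *; go(.59,.2335,.27,4.5); s=get_state(); print(s["tcp_rot"],s["wrist_torque"],s["dq"].round(3))
cv2.imwrite("pics/c5.png",cv2.resize(viewer.read_camera("side")[150:450,210:410],(400,600),interpolation=cv2.INTER_CUBIC))
E
```

```text
time: 13.0
eef_pos: [0.5907, 0.2334, 0.2785]
tcp_rot: [0.68, 0.733, 0.001, 0.0]
contact_force: [1.5, 0.1, -4.4]
opening: 0.129
finger_force: 88.2
time: 13.5
eef_pos: [0.5902, 0.2333, 0.2769]
tcp_rot: [0.68, 0.733, -0.0, -0.0]
contact_force: [0.3, -0.5, -4.7]
opening: 0.133
finger_force: 88.2
t 13.5 pos [0.5902 0.2333 0.2769] yaw 4.36 shift [ 0.0002 -0.0002  0.0069] spin -0.1 F [ 0.3 -0.5 -4.7] open 11.4 ff 88.2 q [ 0.22  0.17  1.63 -0.    1.34  0.14]
[ 6.79702712e-01  7.33487631e-01 -2.86421779e-04 -1.93225994e-04] [0.05035704 0.01596198 0.02961172] [-0.    -0.004 -0.004  0.002  0.003  0.005]
```

View pics/c5.png

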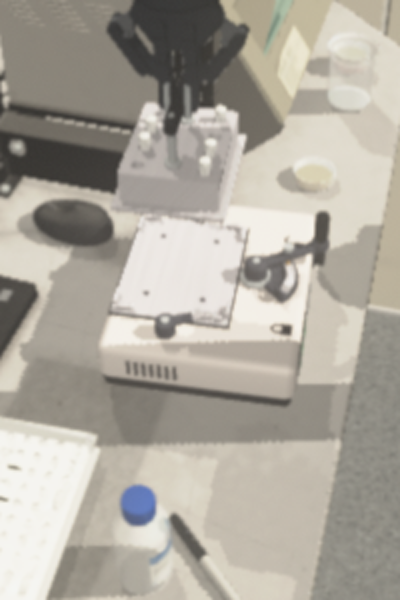

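The block hangs level about 13 cm above the bare seat, at crop (180,155), with its tubes in. The lever is in the release notch, and the bottle, pen, dish and beaker are where they were.

```bash
python3 -c "
from plant import sign_off; print(sign_off())"
```

```text
the job is handed in; nothing more can be done
None
```

The lever is in the release notch, and the loaded tube block is held level and steady about 13 cm above its seat with its tubes in place; the job is handed in.

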